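# Make up a fixings kit in the builder's store

### The job

Make up the kit for the next plasterboard job: tip all the blue plugs from the blue cup into the blue bin and all the orange plugs from the orange cup into the orange bin, and stand both emptied cups upright on the steel shelf. Stand every paint tin upright on the floor of the wooden tray, put any plug that falls beside its bin into it, and leave the brush, the tape and the filler jar alone.

Things in the scene. Friction and masses are not known exactly. Their poses are not given: they have to be found in the camera images.
- bin_blue: Fixed open square bin of blue plastic, 120 x 120 mm outside, 60 mm high, walls and floor 4 mm. Origin: centre of the underside, z up, x and y along its sides.
- bin_orange: Fixed open square bin of orange plastic, 120 x 120 mm outside, 60 mm high, walls and floor 4 mm. Origin: centre of the underside, z up, x and y along its sides.
- cup_blue_mid (a point): Loose round open cup of blue plastic, standing, 90 g, holding the blue plugs at the start. 75 mm high; outside diameter 53 mm at the foot, widening evenly to 60 mm at 45 mm height, then a straight 60 mm band up to the rim; wall 3 mm, floor 4 mm. This point is on its axis half-way up (37.5 mm above the foot); z points to the mouth. The plugs slide out easily once the mouth is tipped well below level (cup axis turned about 115 degrees or more from upright).
- plug_blue1_mid (a point): Loose chunky pale blue nylon plug (lighter than its cup and bin), a cylinder 16 mm in diameter and 16 mm long, 12 g; 2 to 5 of this colour are present, the others are None. This point is its centre, z along its axis.
- plug_blue2_mid (a point): Loose chunky pale blue nylon plug (lighter than its cup and bin), a cylinder 16 mm in diameter and 16 mm long, 12 g; 2 to 5 of this colour are present, the others are None. This point is its centre, z along its axis.
- plug_blue3_mid (a point): Loose chunky pale blue nylon plug (lighter than its cup and bin), a cylinder 16 mm in diameter and 16 mm long, 12 g; 2 to 5 of this colour are present, the others are None. This point is its centre, z along its axis.
- plug_blue4_mid (a point): Loose chunky pale blue nylon plug (lighter than its cup and bin), a cylinder 16 mm in diameter and 16 mm long, 12 g; 2 to 5 of this colour are present, the others are None. This point is its centre, z along its axis.
- plug_blue5_mid (a point): Loose chunky pale blue nylon plug (lighter than its cup and bin), a cylinder 16 mm in diameter and 16 mm long, 12 g; 2 to 5 of this colour are present, the others are None. This point is its centre, z along its axis.
- cup_orange_mid (a point): Loose round open cup of orange plastic, standing, 90 g, holding the orange plugs at the start. 75 mm high; outside diameter 53 mm at the foot, widening evenly to 60 mm at 45 mm height, then a straight 60 mm band up to the rim; wall 3 mm, floor 4 mm. This point is on its axis half-way up (37.5 mm above the foot); z points to the mouth. The plugs slide out easily once the mouth is tipped well below level (cup axis turned about 115 degrees or more from upright).
- plug_orange1_mid (a point): Loose chunky pale orange nylon plug (lighter than its cup and bin), a cylinder 16 mm in diameter and 16 mm long, 12 g; 2 to 5 of this colour are present, the others are None. This point is its centre, z along its axis.
- plug_orange2_mid (a point): Loose chunky pale orange nylon plug (lighter than its cup and bin), a cylinder 16 mm in diameter and 16 mm long, 12 g; 2 to 5 of this colour are present, the others are None. This point is its centre, z along its axis.
- plug_orange3_mid (a point): Loose chunky pale orange nylon plug (lighter than its cup and bin), a cylinder 16 mm in diameter and 16 mm long, 12 g; 2 to 5 of this colour are present, the others are None. This point is its centre, z along its axis.
- plug_orange4_mid (a point): Loose chunky pale orange nylon plug (lighter than its cup and bin), a cylinder 16 mm in diameter and 16 mm long, 12 g; 2 to 5 of this colour are present, the others are None. This point is its centre, z along its axis.
- plug_orange5_mid (a point): Loose chunky pale orange nylon plug (lighter than its cup and bin), a cylinder 16 mm in diameter and 16 mm long, 12 g; 2 to 5 of this colour are present, the others are None. This point is its centre, z along its axis.
- kit_tray: Fixed wooden tray, 160 x 250 mm (x, y), floor 8 mm above the bench, rim 16 mm above the bench and 6 mm thick all round. Origin: centre of the underside, on the bench.
- cup_shelf: Fixed low flat steel shelf, 160 x 250 mm (x, y), its top 40 mm above the bench, no rim. Origin: centre of its footprint, at bench height.
- tin1_mid (a point): Loose closed touch-up paint tin, steel with a red band, standing, 56 mm in diameter, 70 mm high, about 250 g (2 or 3 tins are present, the others are None). This point is on its axis half-way up; z points to its lid.
- tin2_mid (a point): Loose closed touch-up paint tin, steel with a green band, standing, 56 mm in diameter, 70 mm high, about 250 g (2 or 3 tins are present, the others are None). This point is on its axis half-way up; z points to its lid.
- tin3_mid (a point): Loose closed touch-up paint tin, steel with a yellow band, standing, 56 mm in diameter, 70 mm high, about 250 g (2 or 3 tins are present, the others are None). This point is on its axis half-way up; z points to its lid.
- brush: Loose paint brush lying on the bench: a bystander. Origin: under its middle.
- tape: Loose yellow roll of tape, 100 mm across, 45 mm high: a bystander. Origin: centre of the underside.
- filler_jar: Loose closed jar of filler, 72 mm in diameter, 90 mm high: a bystander. Origin: centre of the underside.
Mind the look-alikes: they are no part of the job. Leave any pink or white look-alike of the bin_blue alone.

How it is judged:
By the outcome, as a careful person would: the job done as asked, in the order asked, and still so for the second after the job is handed in, with the robot touching nothing.
Of plug_blue1, plug_blue2, plug_blue3, plug_blue4, plug_blue5 only 2 to 5 are there at a start; the rules pass over those that are not, and their reading is None.
Of plug_orange1, plug_orange2, plug_orange3, plug_orange4, plug_orange5 only 2 to 5 are there at a start; the rules pass over those that are not, and their reading is None.
Of tin1, tin2, tin3 only 2 to 3 are there at a start; the rules pass over those that are not, and their reading is None.
At some moment in a run one of tin1, tin2, tin3 may be knocked a few centimetres aside while the robot is not near it.
It also fails if it takes over 200 s, if anything falls off the work surface, if the arm or the gripper's body presses on something with over 40 N, if the wrist force passes 120 N, or if a joint passes its speed limit or range.

### The arm

A 7-joint arm with a two-finger parallel gripper is mounted at the origin on the work surface. World frame = base frame: x ahead of the robot, y to its left, z up, the work surface at z = 0. Lengths are in m, angles in rad, forces in N, time in s.
With the tool pointing down it reaches from about 0.4 to 0.85 m from the base axis. Payload 10.4 kg.
Tool frame: the origin (TCP) lies between the finger pads; the fingertips stand 8 mm ahead of it and the grasp point (between the pads) lies 11 mm behind it; z points along the fingers, y is the direction in which the jaws open and shut (so a half turn about z gives the same grasp; the last joint's range is limited). The gripper opens to 85 mm and grips with 20 to 120 N. Pads are 22 mm wide; open, the fingers measure 114 mm over their backs; the gripper's body (76 mm by 85 mm) begins 54 mm behind the grasp point. The pads swing forward as they close: fully open they stand 13 mm farther back than shut.
Start: joints at [-1.352, 0.332, -0.065, 1.46, 0.022, 1.35, -0.088], TCP at [0.15, 0.607, 0.239] pointing down, gripper open.
Joint ranges: [-2.6, 2.6], [-0.5, 2.12], [-1.47, 1.34], [0.16, 2.42], [-1.27, 4.41], [0.06, 2.06], [-2.6, 2.6]. Speed limits (rad/s): [2.22, 2.22, 2.79, 2.79, 3.14, 3.14, 3.14].

### API

Orientations are given as a unit quaternion [w, x, y, z].
In Python, from plant import * gives the robot as it stands. The module is installed in compiled form; this text tells all that it offers.
- The arm moves only by the shell command python3 -m handwheel 'ROWS' [FORCE]. ROWS is JSON, one flat list of numbers, 7 for each row, row after row: the opening, from -1 (shut) to 1 (fully open), so that 0 is half open, then the shift along the tool's x, y, z in mm, then the turn, a rotation vector about the tool's x, y, z in degrees. In form: [claw, tx, ty, tz, rx, ry, rz, claw, tx, ty, tz, rx, ry, rz, ...]. A call has exactly 5 rows; each row is the pose to reach, as a shift and turn from the pose commanded when the call began, along the tool's axes at that moment; what a row does not reach only later rows make up. A row lasts 1/8 s, in which the tool goes at most 62.5 mm and 10.7 degrees, less where a joint would pass 70% of its speed; a pose out of reach is approached as far as the arm can. A call with a gripper value outside its range is refused whole. The fingers move at their own pace and stop on an object; FORCE is the grip in N (left out, the last holds). Time passes only in rows, so rows that repeat a pose let the fingers close, or fill a call up. It gives the time, the measured TCP pose, the force and the opening at its end, in the units of the state.
- read_state(): the state, without advancing time (a new reading comes with each control period).
- camera(name): name is "scene" or "side" or "wrist"; returns a dict with "color" (384x512x3 uint8, red, green, blue), "range_z" (384x512 float32, m along the optical axis (not along the pixel's ray), 0 where there is no reading), "K" (3x3 intrinsics, pixels), "k1" (the pictures are not rectified: a ray, as slopes to the right and down, at radius r is drawn at 1 + k1 r^2 times it, then the intrinsics apply), "extrinsics" (4x4, takes a point from world to camera coordinates). Camera axes: x right, y up, looking along -z (the intrinsics and any distortion apply to the point x, -y, -z); pixel columns grow to the right and rows downward; lengths in m; the calibration is good to about 2 mm. A picture is of the moment at which its call begins.
- close_job(): hands the job in, once; it reports no verdict.
The state is a dict: "t": time; "q": joint angles; "dq": joint speeds; "joint_efforts": joint torques, N m; "tcp_pos": TCP position; "tcp_rot": TCP orientation; "ft_force": force on the tool from outside, world axes, zero at the start; "torque": the same for the moment, N m; "grip_width": opening from 0.0 (shut) to 1.0 (fully open).
Only numpy, scipy, OpenCV 4.12 (cv2) and the standard library are available. Lean on these libraries where they do the work, as an engineer would, in place of code of your own. Each camera call takes 0.05 s, during which the arm holds its last target. There are 200 camera calls.

## Working session

There is one attempt and no reset: what is moved stays moved. The work goes in short steps, Python scripts to look and compute and a shell command to move; the robot and the scene stay as the last step left them, time stands still between calls to the robot, and variables do not carry over. Pictures are saved under pics/ and viewed, about 12 in all and at most 16, crops included, and the job is handed in when it is done.

```bash
mkdir -p pics; cat > h.py <<'E'
from plant import *
import numpy as np, cv2
def pts(c):
    """world xyz per pixel from depth"""
    K=c["K"];h,w=c["range_z"].shape
    u,v=np.meshgrid(np.arange(w),np.arange(h))
    xd=(u-K[0,2])/K[0,0];yd=(v-K[1,2])/K[1,1];x,y=xd.copy(),yd.copy()
    for _ in range(8):
        s=1+c["k1"]*(x*x+y*y);x,y=xd/s,yd/s
    z=c["range_z"];P=np.stack([x*z,-y*z,-z,np.ones_like(z)],-1)
    W=P@np.linalg.inv(c["extrinsics"]).T
    W=W[...,:3];W[z==0]=np.nan;return W
def save(c,n,s=1.5):
    cv2.imwrite("pics/"+n,cv2.resize(c["color"][...,::-1],None,fx=s,fy=s))
E
python3 - <<'E'
from h import *
for n in("scene","side"):
    c=camera(n);save(c,n+"0.png");np.savez("pics/"+n+"0.npz",**c)
    print(n,np.linalg.inv(c["extrinsics"])[:3,3].round(3),c["k1"])
print(read_state())
E
```

```text
scene [ 1.027 -0.817  1.443] -0.207624094917561
side [-0.125 -0.882  0.843] 0.049110773605207186
{'t': 0.1, 'q': array([-1.35158628,  0.33281057, -0.06468068,  1.4608291 ,  0.0215685 ,
        1.34993484, -0.0884967 ]), 'dq': array([ 7.49243985e-04, -6.06928465e-04, -2.01219217e-04, -3.08294629e-03,
       -1.72030627e-03,  7.35392695e-05,  1.01956757e-03]), 'joint_efforts': array([ 9.78826756e-04, -6.26758432e+01,  4.88490122e-02, -3.92430854e+01,
        1.63922017e-02,  6.97047057e-03, -6.11802739e-05]), 'tcp_pos': array([0.14958879, 0.60649891, 0.23860774]), 'tcp_rot': array([-6.06368531e-05,  1.20612270e-01,  9.92699484e-01, -6.41207729e-04]), 'ft_force': array([ 0.00177368,  0.10629684, -0.49268635]), 'torque': array([ 0.01516035, -0.06019394,  0.0361425 ]), 'grip_width': 0.9970514452775662}
```

View pics/scene0.png

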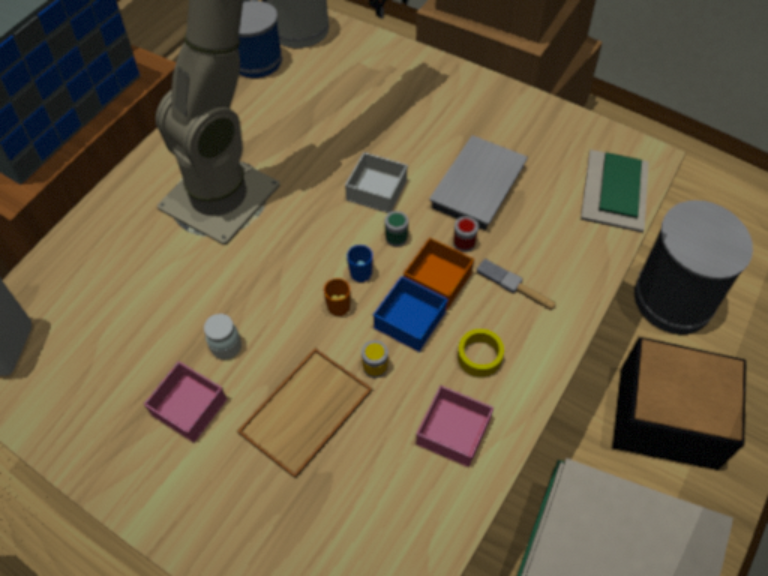

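View pics/side0.png

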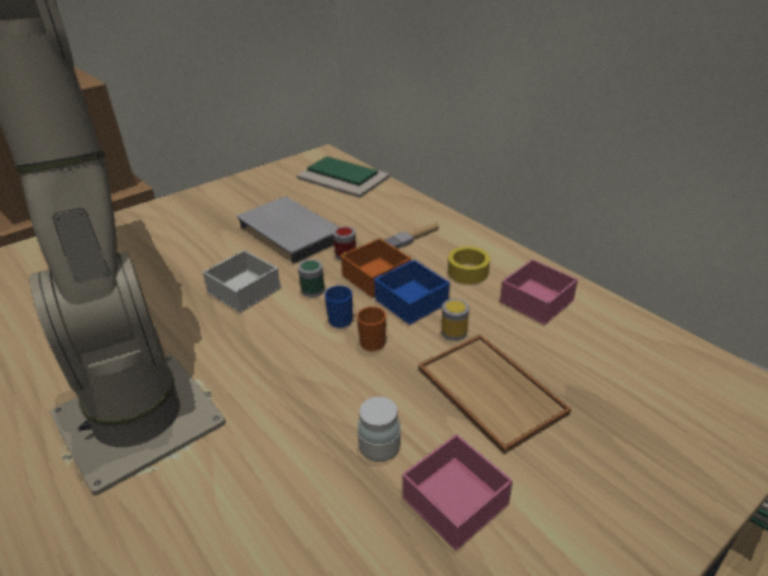

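The pictures show the following (scene.png pixels):
- **Cups:** blue at (360,263), orange at (337,296).
- **Bins:** blue at (410,313), orange at (440,270). The look-alikes are pink at (185,402) and (455,425), and white at (376,182).
- **Tins:** green at (397,228), red at (466,232), yellow at (374,358).
- **Places:** shelf at (480,180), tray at (305,410).
- **Bystanders:** jar at (221,335), tape at (480,352), brush at (515,283).

I'm choosing the saturated blue and orange items by the description.

```bash
python3 - <<'E'
from h import *
c=dict(np.load("pics/scene0.npz"));W=pts(c);np.save("pics/W0.npy",W)
z=W[...,2]
m=((z>0.006)&(z<0.12)&(W[...,0]>0.2)&(W[...,0]<1.1)&(abs(W[...,1])<.75)).astype(np.uint8)
n,l,s,ce=cv2.connectedComponentsWithStats(m)
for i in range(1,n):
    if s[i,4]<60: continue
    k=l==i;P=W[k]; zt=np.nanpercentile(P[:,2],95); T=P[P[:,2]>zt-.008]
    r=cv2.minAreaRect((T[:,:2]*1000).astype(np.float32))
    print((ce[i]*1.5).round(),s[i,4],"ztop",zt.round(3),"rect c",np.round(r[0]),"sz",np.round(r[1]),"ang",round(r[2],1),"rgb",c["color"][k].mean(0).round())
img=cv2.resize(c["color"][130:300,130:350,::-1],None,fx=3.5,fy=3.5,interpolation=cv2.INTER_CUBIC)
cv2.imwrite("pics/crop0.png",img)
E
```

```text
[454. 232.] 4494 ztop 0.063 rect c [604.  47.] sz [123. 344.] ang 0.1 rgb [86. 81. 82.]
[615. 190.] 1909 ztop 0.03 rect c [852. 542.] sz [137. 240.] ang 17.7 rgb [ 84. 103.  84.]
[381. 194.] 1278 ztop 0.072 rect c [367. 175.] sz [151. 249.] ang 32.0 rgb [77. 82. 75.]
[360. 262.] 379 ztop 0.076 rect c [440. -11.] sz [58. 64.] ang 26.9 rgb [23. 40. 65.]
[511. 282.] 491 ztop 0.024 rect c [767. 140.] sz [ 44. 199.] ang 86.3 rgb [108. 101.  88.]
[337. 295.] 396 ztop 0.077 rect c [ 448. -115.] sz [58. 60.] ang 1.7 rgb [79. 45. 12.]
[222. 336.] 604 ztop 0.094 rect c [ 292. -335.] sz [63. 64.] ang 59.2 rgb [110. 113. 107.]
[480. 352.] 574 ztop 0.049 rect c [783. -66.] sz [ 94. 101.] ang 29.1 rgb [108. 100.   6.]
[375. 358.] 377 ztop 0.075 rect c [ 602. -202.] sz [57. 54.] ang 77.0 rgb [111. 100.  43.]
[304. 411.] 3091 ztop 0.018 rect c [ 532. -370.] sz [254. 164.] ang 83.5 rgb [139. 111.  67.]
[185. 400.] 1196 ztop 0.063 rect c [ 315. -495.] sz [127. 122.] ang 1.2 rgb [95. 55. 66.]
[454. 425.] 970 ztop 0.062 rect c [ 819. -247.] sz [119. 123.] ang 6.7 rgb [99. 57. 69.]
```

View pics/crop0.png

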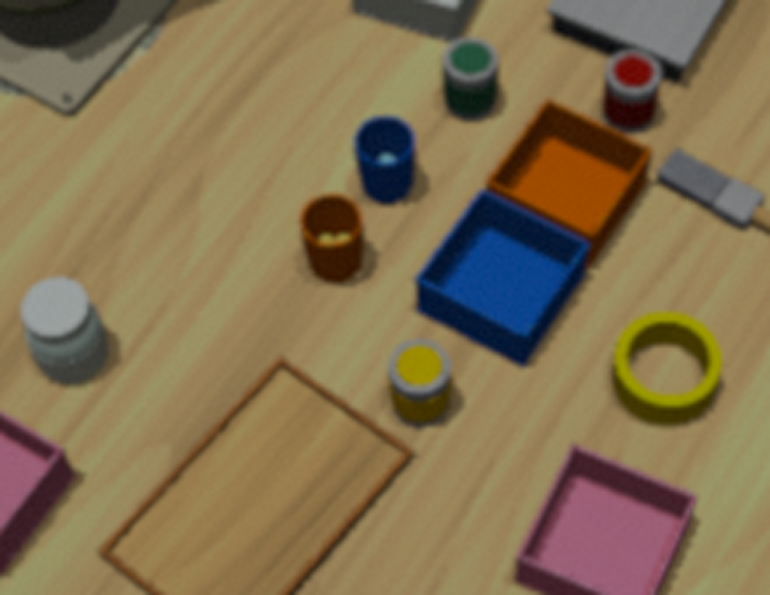

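The crop confirms the choice. The blue cup at (385,160) and the orange cup at (333,240) both hold pale plugs, and the blue bin (505,275) and orange bin (570,180) adjoin each other. Next I need separate poses for the merged items.

```bash
python3 - <<'E'
from h import *
c=dict(np.load("pics/scene0.npz"));W=np.load("pics/W0.npy");z=W[...,2]
hsv=cv2.cvtColor(c["color"],cv2.COLOR_RGB2HSV);H,S,V=hsv[...,0],hsv[...,1],hsv[...,2]
x,y=W[...,0],W[...,1]
def rep(n,m):
    P=W[m];r=cv2.minAreaRect((P[:,:2]*1000).astype(np.float32))
    print(n,m.sum(),"c",np.round(r[0]),"sz",np.round(r[1]),"ang",round(r[2],1),"z",np.nanpercentile(P[:,2],[5,50,95]).round(3))
reg=(x>.35)&(x<.95)&(abs(y)<.4)
rep("bluebin",reg&(H>100)&(H<130)&(S>120)&(z>.048)&(z<.075)&(x>.5))
rep("orangebin",reg&(H<20)&(S>170)&(z>.048)&(z<.075)&(x>.5)&(y>-.1))
g=(x>.4)&(x<.8)&(y>.02)&(y<.45)
rep("shelf",g&(z>.034)&(z<.05)&(S<70)&(y>.12))
for n,a,b in(("green",(.35,.5),(.0,.2)),("red",(.58,.72),(.07,.17))):
    rep(n,(x>a[0])&(x<a[1])&(y>b[0])&(y<b[1])&(z>.066)&(z<.085))
rep("white",(x>.25)&(x<.45)&(y>.1)&(y<.3)&(z>.05)&(z<.07))
E
```

```text
bluebin 278 c [606. -63.] sz [124. 122.] ang 88.7 z [0.049 0.056 0.064]
orangebin 300 c [604. 104.] sz [123. 205.] ang 0.2 z [0.05  0.059 0.073]
shelf 1723 c [519. 314.] sz [272. 233.] ang 89.8 z [0.035 0.04  0.047]
green 187 c [451.  72.] sz [153.  56.] ang 81.6 z [0.067 0.071 0.077]
red 14 c [626. 131.] sz [26. 97.] ang 30.8 z [0.066 0.069 0.074]
white 257 c [360. 189.] sz [156. 206.] ang 11.1 z [0.051 0.058 0.068]
```

```bash
python3 - <<'E'
from h import *
c=dict(np.load("pics/scene0.npz"));W=np.load("pics/W0.npy");z=W[...,2]
hsv=cv2.cvtColor(c["color"],cv2.COLOR_RGB2HSV);H,S=hsv[...,0].astype(int),hsv[...,1]
def rep(n,u,v,m):
    k,l,s,ce=cv2.connectedComponentsWithStats(m.astype(np.uint8))
    ids=[l[j,i] for j in range(int(v)-12,int(v)+13) for i in range(int(u)-12,int(u)+13) if l[j,i]]
    if not ids: print(n,"none");return
    i=max(set(ids),key=lambda t:s[t,4]);P=W[l==i];P=P[~np.isnan(P[:,0])]
    r=cv2.minAreaRect((P[:,:2]*1000).astype(np.float32))
    q=np.percentile(P,[1,99],axis=0)
    print(n,s[i,4],"c",np.round(r[0]),"sz",np.round(r[1]),"ang",round(r[2],1),"pct",(q[:,:2]*1000).round().tolist(),"z",np.percentile(P[:,2],[5,50,95]).round(3))
rep("orangebin",440/1.5,270/1.5,(H<22)&(S>140)&(z>.003))
rep("bluebin",410/1.5,313/1.5,(H>100)&(H<130)&(S>120)&(z>.003))
rep("shelf",480/1.5,175/1.5,(abs(z-.04)<.006)&(S<70))
rep("greentop",397/1.5,220/1.5,(z>.064)&(z<.08)&(W[...,0]>.38))
rep("redtop",466/1.5,228/1.5,(z>.064)&(z<.08)&(W[...,0]>.38))
E
```

```text
orangebin 1004 c [604.  83.] sz [123. 163.] ang 0.5 pct [[544.0, 5.0], [664.0, 128.0]] z [0.004 0.024 0.062]
bluebin 1233 c [605. -63.] sz [126. 122.] ang 88.8 pct [[546.0, -124.0], [665.0, -2.0]] z [0.004 0.024 0.061]
shelf 1894 c [550. 368.] sz [164. 258.] ang 3.4 pct [[469.0, 245.0], [631.0, 491.0]] z [0.035 0.04  0.045]
greentop 166 c [458. 121.] sz [53. 56.] ang 41.2 pct [[429.0, 93.0], [484.0, 149.0]] z [0.065 0.071 0.077]
redtop 157 c [605. 191.] sz [51. 58.] ang 12.2 pct [[578.0, 164.0], [629.0, 218.0]] z [0.066 0.07  0.076]
```

```bash
cat >> h.py <<'E'
from scipy.spatial.transform import Rotation as Ro
def pose(g,az,al,roll=0):
    """grasp point mm, azimuth of tilt, tilt from down, roll about tool z"""
    a,t=np.radians([az,al]);h=np.array([np.cos(a),np.sin(a),0])
    z=np.sin(t)*h-np.cos(t)*np.array([0,0,1]);y=np.array([-h[1],h[0],0])
    R=Ro.from_matrix(np.stack([np.cross(y,z),y,z],1))*Ro.from_euler('z',roll,degrees=True)
    return np.array(g,float)+11*z,R
def cur():
    s=read_state();w=s["tcp_rot"]
    return s["tcp_pos"]*1000,Ro.from_quat([*w[1:],w[0]])
def plan(*ps,start=None):
    p,R=start or cur()
    for q in ps:
        P,Q=pose(*q);d=R.inv().apply(P-p);r=(R.inv()*Q).as_rotvec(degrees=True)
        print(q,"->",d.round().astype(int).tolist(),r.round(1).tolist(),"dist",round(np.linalg.norm(d)),"deg",round(np.linalg.norm(r)))
        p,R=P,Q
def st():
    s=read_state();p,R=cur();z=R.as_matrix()[:,2]
    print("t",round(s["t"],2),"grasp",(p-11*z).round(1),"zt",z.round(3),"yt",R.as_matrix()[:,1].round(2),"q",s["q"].round(2),"F",s["ft_force"].round(1),"w",round(s["grip_width"],3))
E
python3 - <<'E'
from h import *
st()
plan(([300,450,280],-50,0),([400,200,280],-90,0),([440,120,240],-90,40),([440,80,150],-90,55),([440,60,110],-90,55),([440,-11,64],-90,55))
E
```

```text
t 0.1 grasp [149.6 606.5 249.6] zt [-0.    -0.001 -1.   ] yt [ 0.24  0.97 -0.  ] q [-1.35  0.33 -0.06  1.46  0.02  1.35 -0.09] F [ 0.   0.1 -0.5] w 0.997
([300, 450, 280], -50, 0) -> [-184, -116, -30] [-0.1, 0.0, 36.1] dist 219 deg 36
([400, 200, 280], -90, 0) -> [-256, -84, 0] [0.0, 0.0, 40.0] dist 269 deg 40
([440, 120, 240], -90, 40) -> [-87, 40, 37] [0.0, -40.0, -0.0] dist 103 deg 40
([440, 80, 150], -90, 55) -> [24, 0, 94] [0.0, -15.0, 0.0] dist 97 deg 15
([440, 60, 110], -90, 55) -> [21, 0, 39] [0.0, 0.0, 0.0] dist 45 deg 0
([440, -11, 64], -90, 55) -> [-3, 0, 85] [0.0, 0.0, 0.0] dist 85 deg 0
```

```bash
python3 -m handwheel '[1,-184,-116,-30,0,0,36, 1,-184,-116,-30,0,0,36, 1,-184,-116,-30,0,0,36, 1,-184,-116,-30,0,0,36, 1,-184,-116,-30,0,0,36]' 
python3 -m handwheel '[1,-256,-84,0,0,0,40, 1,-256,-84,0,0,0,40, 1,-256,-84,0,0,0,40, 1,-256,-84,0,0,0,40, 1,-256,-84,0,0,0,40]'
python3 -m handwheel '[1,-87,40,37,0,-40,0, 1,-87,40,37,0,-40,0, 1,-87,40,37,0,-40,0, 1,-87,40,37,0,-40,0, 1,-87,40,37,0,-40,0]'
python3 - <<'E'
from h import *
st();c=camera("wrist");save(c,"w1.png")
plan(([440,80,150],-90,55))
E
```

```text
t: 0.72
tcp_pos: [0.3024, 0.4486, 0.2697]
tcp_rot: [0.0, 0.423, 0.906, 0.0]
ft_force: [-0.0, 0.6, -0.1]
grip_width: 0.998
t: 1.35
tcp_pos: [0.402, 0.1982, 0.2693]
tcp_rot: [-0.0, 0.707, 0.707, 0.0]
ft_force: [-0.3, 0.5, 0.1]
grip_width: 1.004
t: 1.98
tcp_pos: [0.4407, 0.1164, 0.2303]
tcp_rot: [0.242, 0.661, 0.668, -0.243]
ft_force: [-0.3, -0.1, 0.7]
grip_width: 0.999
t 1.98 grasp [440.6 123.5 238.7] zt [ 0.003 -0.644 -0.765] yt [ 1.    0.01 -0.  ] q [-1.    0.24  0.31  1.79  0.46  1.6  -0.77] F [-0.3 -0.1  0.7] w 0.999
([440, 80, 150], -90, 55) -> [22, -1, 95] [0.2, -15.1, 0.3] dist 98 deg 15
```

View pics/w1.png

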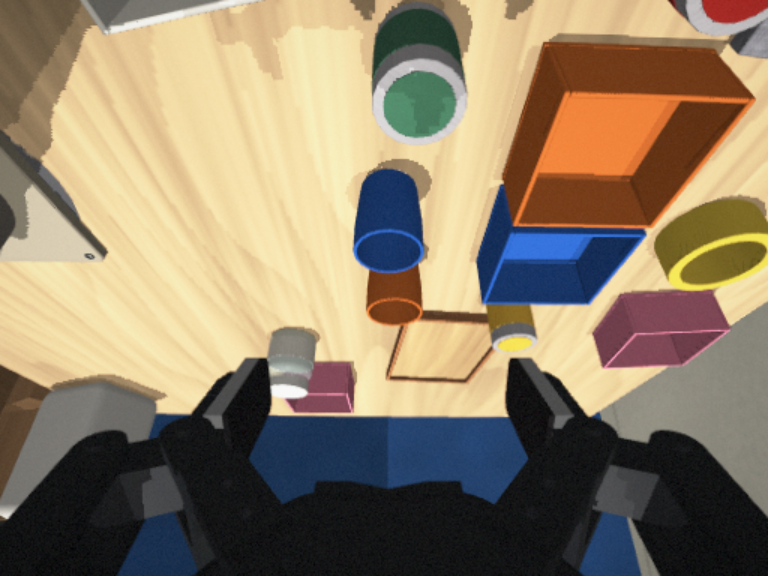

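Close view: the blue cup is centred at (388,235), clear of the green tin at (420,80). The camera sits on the table side of the gripper, so I'm checking its clearance before going down.

```bash
python3 - <<'E'
from h import *
c=camera("wrist");p,R=cur();C=np.linalg.inv(c["extrinsics"])[:3,3]*1000
off=R.inv().apply(C-p);print("cam in tool",off.round())
W=pts(c);z=W[...,2]
hsv=cv2.cvtColor(c["color"],cv2.COLOR_RGB2HSV);H,S=hsv[...,0],hsv[...,1]
m=(H>100)&(H<130)&(S>120)&(z>.065)&(z<.085)&(W[...,0]<.52)
print(m.sum(),cv2.minEnclosingCircle((W[m][:,:2]*1000).astype(np.float32)))
m=(z>.06)&(z<.08)&(W[...,0]>.4)&(W[...,0]<.52)&(W[...,1]>.07)&(W[...,1]<.18)
print(m.sum(),cv2.minEnclosingCircle((W[m][:,:2]*1000).astype(np.float32)))
for g,az,al in(([440,-11,64],-90,55),([440,-11,64],-70,55),([440,-11,64],-70,50)):
    P,Q=pose(g,az,al);print(g,az,al,"cam at",(P+Q.apply(off)).round())
E
```

```text
cam in tool [  76.   -1. -134.]
1070 ((226.63160705566406, -607.1535034179688), 662.4566040039062)
3235 ((456.5812683105469, 120.34152221679688), 28.42699432373047)
[440, -11, 64] -90 55 cam at [439. 133.  72.]
[440, -11, 64] -70 55 cam at [389. 124.  72.]
[440, -11, 64] -70 50 cam at [390. 123.  85.]
```

The camera would meet the green tin, so I'll flip the tool 180° so the camera is on top. First I'm testing which roll direction joint 7 allows.

```bash
python3 -m handwheel '[1,0,0,-20,0,0,50, 1,0,0,-20,0,0,50, 1,0,0,-20,0,0,50, 1,0,0,-20,0,0,50, 1,0,0,-20,0,0,50]' 
python3 - <<'E'
from h import *
st()
E
```

```text
t: 2.7
tcp_pos: [0.4418, 0.1255, 0.2484]
tcp_rot: [0.32, 0.884, 0.32, -0.115]
ft_force: [-0.3, 0.4, -0.5]
grip_width: 1.002
t 2.7 grasp [441.8 132.6 256.9] zt [ 0.001 -0.639 -0.769] yt [ 0.64 -0.59  0.49] q [-1.08  0.24  0.39  1.75  0.44  1.63 -1.63] F [-0.3  0.4 -0.5] w 1.002
```

```bash
for i in 1 2 3 4; do python3 -m handwheel '[1,0,0,0,0,0,-53, 1,0,0,0,0,0,-53, 1,0,0,0,0,0,-53, 1,0,0,0,0,0,-53, 1,0,0,0,0,0,-53]' >/dev/null; done
python3 - <<'E'
from h import *
st()
plan(([440,70,140],-90,55,180),([440,54,110],-90,55,180),([440,-11,64],-90,55,180))
E
```

```text
t 5.2 grasp [441.8 132.5 257.1] zt [ 0.002 -0.64  -0.769] yt [-0.95  0.23 -0.2 ] q [-0.79  0.23  0.06  1.74  0.49  1.67  2.03] F [0.4 0.3 0.4] w 1.004
([440, 70, 140], -90, 55, 180) -> [-22, 9, 130] [2.2, 15.1, -17.6] dist 132 deg 23
([440, 54, 110], -90, 55, 180) -> [-15, 0, 30] [0.0, 0.0, 0.0] dist 34 deg 0
([440, -11, 64], -90, 55, 180) -> [0, 0, 80] [0.0, 0.0, 0.0] dist 80 deg 0
```

```bash
python3 -m handwheel '[1,-22,9,130,2,15,-18, 1,-22,9,130,2,15,-18, 1,-22,9,130,2,15,-18, 1,-22,9,130,2,15,-18, 1,-22,9,130,2,15,-18]' >/dev/null
python3 - <<'E'
from h import *
st();c=camera("wrist");save(c,"w2.png")
W=pts(c);z=W[...,2]
hsv=cv2.cvtColor(c["color"],cv2.COLOR_RGB2HSV);H,S=hsv[...,0],hsv[...,1]
m=(H>100)&(H<130)&(S>120)&(z>.060)&(z<.085)&(W[...,0]<.52)&(abs(W[...,1])<.1)&(W[...,0]>.3)
print(m.sum(),cv2.minEnclosingCircle((W[m][:,:2]*1000).astype(np.float32)))
plan(([440,54,110],-90,55,180),([440,-11,64],-90,55,180))
E
```

```text
t 5.83 grasp [441.3  71.3 141.4] zt [-0.002 -0.817 -0.577] yt [-1.  0.  0.] q [-0.78  0.45  0.05  1.87  0.64  1.57  2.16] F [-0.1 -0.7  0.2] w 0.998
1541 ((440.8670349121094, -12.027939796447754), 30.248180389404297)
([440, 54, 110], -90, 55, 180) -> [-16, 1, 32] [0.1, 0.2, -0.0] dist 36 deg 0
([440, -11, 64], -90, 55, 180) -> [0, 0, 80] [0.0, 0.0, 0.0] dist 80 deg 0
```

View pics/w2.png

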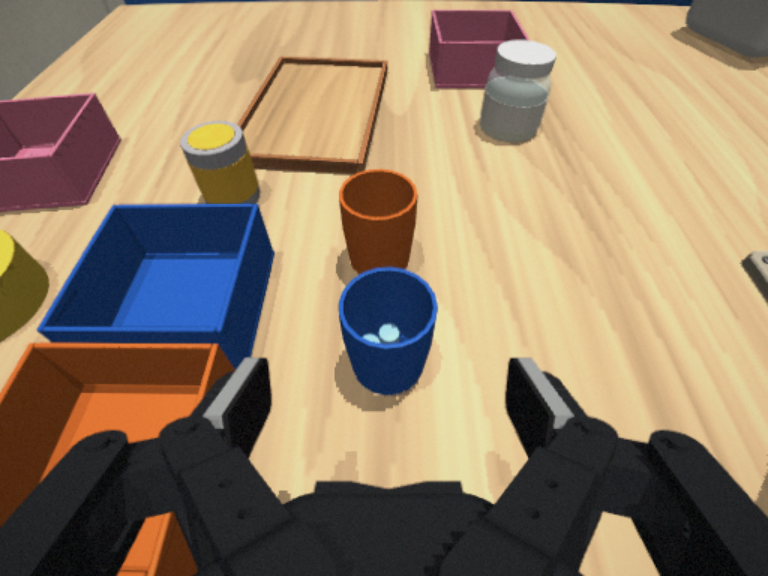

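The blue cup is squarely between the jaws at (388,325), with two or more plugs visible at (372,342) and (388,332). I'm going in and gripping.

```bash
python3 -m handwheel '[1,-16,1,32,0,0,0, 1,-16,1,32,0,0,0, 1,-16,1,52,0,0,0, 1,-16,1,82,0,0,0, 1,-16,1,112,0,0,0]' 
python3 -m handwheel '[0.2,0,0,1,0,0,0, -0.2,0,0,1,0,0,0, -1,0,0,1,0,0,0, -1,0,0,1,0,0,0, -1,0,0,1,0,0,0]' 40
python3 - <<'E'
from h import *
st()
# cup axis in tool frame at (az -90, al 55, roll 180)
_,R=pose([0,0,0],-90,55,180);cax=R.inv().apply([0,0,1]);print("cax",cax)
for az,al,ro in((-90,55,300),(-90,65,310),(-90,65,330),(-90,65,360),(-90,75,310),(-90,75,330)):
    _,Q=pose([0,0,0],az,al,ro);c=Q.apply(cax);print(az,al,ro,"tilt",np.degrees(np.arccos(c[2])).round(),"mouth dir",c.round(2),"cam",(11*Q.as_matrix()[:,2]+Q.apply([76,0,-134])).round())
E
```

```text
t: 6.5
tcp_pos: [0.439, -0.0225, 0.0556]
tcp_rot: [0.328, 0.628, -0.627, 0.325]
ft_force: [0.4, -0.3, 0.3]
grip_width: 0.999
t: 7.12
tcp_pos: [0.439, -0.0219, 0.0556]
tcp_rot: [0.328, 0.628, -0.626, 0.325]
ft_force: [-0.4, 1.4, 6.1]
grip_width: 0.698
t 7.12 grasp [439.  -12.9  61.9] zt [-0.003 -0.82  -0.573] yt [-1.  0.  0.] q [-0.7   0.52  0.1   2.01  0.72  1.35  2.1 ] F [-0.4  1.4  6.1] w 0.698
cax [ 8.19152044e-01  5.55111512e-17 -5.73576436e-01]
-90 55 300 tilt 90.0 mouth dir [-0.71  0.7  -0.01] cam [-66. 123.  39.]
-90 65 310 tilt 104.0 mouth dir [-0.63  0.74 -0.23] cam [-58. 132.   8.]
-90 65 330 tilt 114.0 mouth dir [-0.41  0.82 -0.4 ] cam [-38. 139.  -8.]
-90 65 360 tilt 120.0 mouth dir [-0.    0.87 -0.5 ] cam [ -0. 144. -17.]
-90 75 310 tilt 111.0 mouth dir [-0.63  0.69 -0.36] cam [-58. 131. -15.]
-90 75 330 tilt 122.0 mouth dir [-0.41  0.74 -0.54] cam [-38. 136. -32.]
```

```bash
python3 - <<'E'
from h import *
plan(([439,-13,165],-90,55,180),([605,-85,165],-90,55,180),([605,-85,150],-90,77,180),([605,-85,145],-90,77,232))
E
```

```text
([439, -13, 165], -90, 55, 180) -> [85, 0, -59] [0.2, -0.1, 0.2] dist 103 deg 0
([605, -85, 165], -90, 55, 180) -> [41, -166, 59] [0.0, 0.0, 0.0] dist 181 deg 0
([605, -85, 150], -90, 77, 180) -> [-8, 0, 8] [0.0, 22.0, 0.0] dist 11 deg 22
([605, -85, 145], -90, 77, 232) -> [-5, 0, 1] [-0.0, 0.0, 52.0] dist 5 deg 52
```

```bash
python3 -m handwheel '[-1,25,0,-18,0,0,0, -1,50,0,-35,0,0,0, -1,70,0,-48,0,0,0, -1,85,0,-59,0,0,0, -1,85,0,-59,0,0,0]' >/dev/null
python3 -m handwheel '[-1,8,-34,12,0,0,0, -1,17,-67,24,0,0,0, -1,25,-100,36,0,0,0, -1,33,-133,48,0,0,0, -1,41,-166,59,0,0,0]' 
python3 -m handwheel '[-1,-2,0,2,0,5,0, -1,-4,0,4,0,10,0, -1,-6,0,6,0,16,0, -1,-8,0,8,0,22,0, -1,-8,0,8,0,22,0]' 
python3 - <<'E'
from h import *
st();plan(([605,-85,145],-90,77,232),([605,-85,140],-90,77,284),([605,-85,140],-90,80,336),([605,-85,140],-90,80,350))
E
```

```text
t: 8.38
tcp_pos: [0.6056, -0.0952, 0.1557]
tcp_rot: [0.329, 0.628, -0.626, 0.324]
ft_force: [0.2, -0.2, -1.3]
grip_width: 0.699
t: 9.0
tcp_pos: [0.604, -0.096, 0.1429]
tcp_rot: [0.444, 0.556, -0.55, 0.438]
ft_force: [-0.2, 0.9, -1.5]
grip_width: 0.704
t 9.0 grasp [604.  -85.3 145.4] zt [-0.001 -0.975 -0.223] yt [-1.   -0.    0.01] q [-0.64  0.8   0.27  1.64  0.96  1.56  2.3 ] F [-0.2  0.9 -1.5] w 0.704
([605, -85, 145], -90, 77, 232) -> [0, -1, 0] [0.0, -0.2, 52.6] dist 1 deg 53
([605, -85, 140], -90, 77, 284) -> [-3, 4, 1] [0.0, 0.0, 52.0] dist 5 deg 52
([605, -85, 140], -90, 80, 336) -> [0, -1, 0] [2.4, -2.0, 52.0] dist 1 deg 52
([605, -85, 140], -90, 80, 350) -> [0, 0, 0] [0.0, 0.0, 14.0] dist 0 deg 14
```

```bash
for i in 1 2 3; do python3 -m handwheel '[-1,0,0,0,0,0,10, -1,0,0,0,0,0,20, -1,0,0,0,0,0,31, -1,0,0,0,0,0,42, -1,0,0,0,0,0,52]' >/dev/null; done
python3 -m handwheel '[-1,0,0,0,0,0,8, -1,0,0,0,0,0,14, -1,0,0,0,0,0,14, -1,0,0,0,0,0,14, -1,0,0,0,0,0,14]' 
python3 - <<'E'
from h import *
st();_,R=cur();print(R.apply([.819,0,-.574]).round(2))
c=camera("scene");W=pts(c)
img=cv2.resize(c["color"][130:300,130:350,::-1],None,fx=3.5,fy=3.5,interpolation=cv2.INTER_CUBIC);cv2.imwrite("pics/p1.png",img)
E
```

```text
t: 11.5
tcp_pos: [0.6049, -0.097, 0.1462]
tcp_rot: [0.398, 0.502, 0.601, -0.479]
ft_force: [-0.4, 0.2, -0.7]
grip_width: 0.697
t 11.5 grasp [604.9 -86.3 148.6] zt [-0.002 -0.974 -0.225] yt [ 0.98  0.04 -0.18] q [-0.94  0.92  0.7   1.65  0.7   1.37 -0.51] F [-0.4  0.2 -0.7] w 0.697
[-0.15  0.74 -0.66]
```

View pics/p1.png

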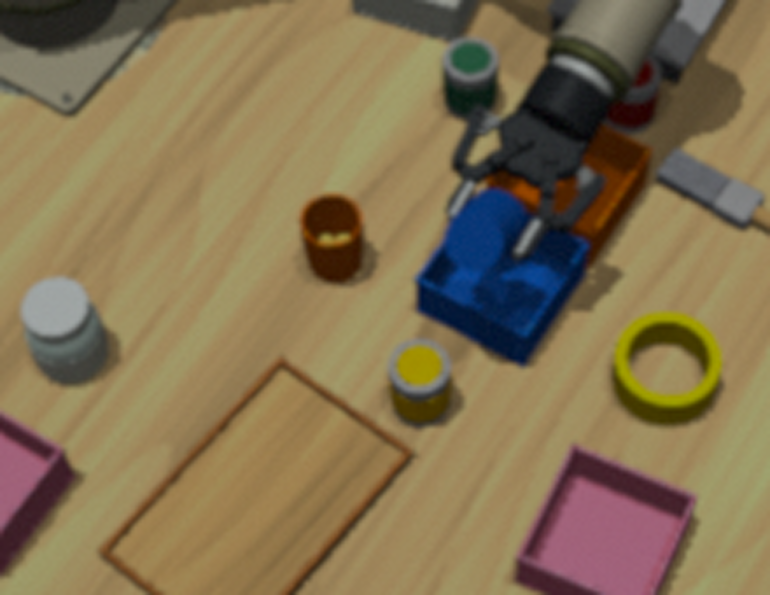

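The scene view shows the cup inverted over the blue bin (490,240) but hides the plugs. I'll look from the wrist, which is now underneath.

```bash
python3 - <<'E'
from h import *
c=camera("wrist");save(c,"w3.png")
E
```

```text
(no output)
```

View pics/w3.png

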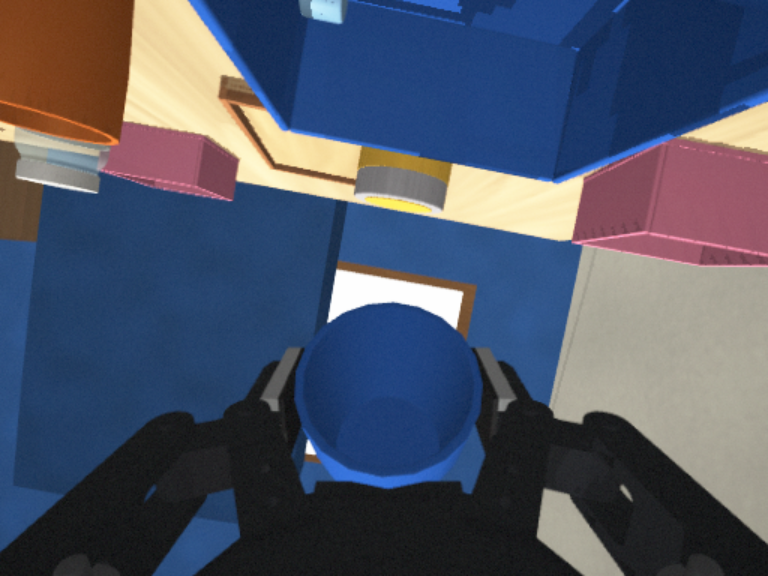

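The cup is empty (mouth centred at 390,390) and the plugs are in the bin (one visible at 325,10). I'm rolling back upright and carrying it to the shelf.

```bash
for i in 1 2 3; do python3 -m handwheel '[-1,0,0,0,0,0,-10, -1,0,0,0,0,0,-20, -1,0,0,0,0,0,-31, -1,0,0,0,0,0,-42, -1,0,0,0,0,0,-52]' >/dev/null; done
python3 - <<'E'
from h import *
st();plan(([605,0,190],-90,60,180),([602,180,190],-90,55,180),([598,290,170],-90,55,180),([598,290,103],-90,55,180))
E
```

```text
t 13.47 grasp [604.9 -86.4 148.6] zt [-0.002 -0.975 -0.224] yt [-0.97  0.05 -0.22] q [-0.65  0.79  0.29  1.64  0.95  1.56  2.07] F [ 0.4 -0.2 -0.8] w 0.701
([605, 0, 190], -90, 60, 180) -> [17, -4, -94] [-1.8, -17.0, -13.2] dist 96 deg 22
([602, 180, 190], -90, 55, 180) -> [-91, 3, -156] [0.0, -5.0, 0.0] dist 181 deg 5
([598, 290, 170], -90, 55, 180) -> [-79, 4, -79] [0.0, 0.0, 0.0] dist 112 deg 0
([598, 290, 103], -90, 55, 180) -> [-55, 0, 38] [0.0, 0.0, 0.0] dist 67 deg 0
```

```bash
python3 -m handwheel '[-1,5,-1,-24,-1,-5,-4, -1,9,-2,-48,-1,-10,-8, -1,13,-3,-72,-2,-14,-11, -1,17,-4,-94,-2,-17,-13, -1,17,-4,-94,-2,-17,-13]' >/dev/null
python3 -m handwheel '[-1,-18,1,-31,0,-1,0, -1,-36,1,-62,0,-2,0, -1,-55,2,-93,0,-3,0, -1,-73,3,-125,0,-4,0, -1,-91,3,-156,0,-5,0]' >/dev/null
python3 -m handwheel '[-1,-20,1,-20,0,0,0, -1,-40,2,-40,0,0,0, -1,-60,3,-60,0,0,0, -1,-79,4,-79,0,0,0, -1,-79,4,-79,0,0,0]' 
python3 - <<'E'
from h import *
st();c=camera("wrist")
W=pts(c);m=(abs(W[...,2]-.04)<.012)&(W[...,0]>.5)&(W[...,0]<.62)&(W[...,1]>.22)&(W[...,1]<.4);print("shelf z",m.sum(),np.median(W[m][:,2]) if m.any() else 0)
plan(([598,290,103],-90,55,180))
E
```

```text
t: 15.35
tcp_pos: [0.5989, 0.2823, 0.1615]
tcp_rot: [-0.326, -0.624, 0.629, -0.329]
ft_force: [-0.0, -1.4, -0.8]
grip_width: 0.697
t 15.35 grasp [598.9 291.4 167.8] zt [ 0.001 -0.821 -0.571] yt [-1.    0.   -0.01] q [-0.84  0.93  0.08  1.01  0.61  1.91  2.35] F [-0.  -1.4 -0.8] w 0.697
shelf z 1193 0.03996813634314239
([598, 290, 103], -90, 55, 180) -> [-54, 2, 37] [-0.0, -0.2, -0.6] dist 66 deg 1
```

```bash
python3 -m handwheel '[-1,-15,0,10,0,0,0, -1,-30,1,20,0,0,0, -1,-42,2,29,0,0,-1, -1,-50,2,34,0,0,-1, -1,-50,2,34,0,0,-1]' 
python3 - <<'E'
from h import *
st();plan(([598,290,102],-90,55,180))
E
```

```text
t: 16.02
tcp_pos: [0.598, 0.2821, 0.1027]
tcp_rot: [0.328, 0.63, -0.625, 0.326]
ft_force: [1.3, 0.3, 0.0]
grip_width: 0.698
t 16.02 grasp [598.  291.1 109. ] zt [ 0.    -0.82  -0.573] yt [-1.   -0.    0.01] q [-0.84  0.99  0.06  1.04  0.59  1.84  2.31] F [1.3 0.3 0. ] w 0.698
([598, 290, 102], -90, 55, 180) -> [-5, 0, 5] [-0.0, -0.0, 0.4] dist 7 deg 0
```

```bash
python3 -m handwheel '[-1,-3,0,2,0,0,0, -1,-5,0,4,0,0,0, -1,-6,0,4,0,0,0, -1,-6,0,4,0,0,0, -1,-6,0,4,0,0,0]' 
python3 -m handwheel '[0.6,0,0,0,0,0,0, 0.9,0,0,0,0,0,0, 1,0,0,0,0,0,0, 1,0,0,-10,0,0,0, 1,0,0,-40,0,0,0]' 
python3 - <<'E'
from h import *
st();plan(([598,370,160],-90,55,180),([520,270,200],-90,55,180),([470,120,200],-90,55,180),([448,-40,150],-90,55,180))
E
```

```text
t: 16.65
tcp_pos: [0.5983, 0.2825, 0.0965]
tcp_rot: [0.327, 0.63, -0.625, 0.326]
ft_force: [0.2, 0.6, -1.6]
grip_width: 0.696
t: 17.27
tcp_pos: [0.5982, 0.3147, 0.1196]
tcp_rot: [0.328, 0.629, -0.625, 0.326]
ft_force: [-0.1, 1.8, -0.7]
grip_width: 1.001
t 17.27 grasp [598.2 323.7 125.9] zt [-0.001 -0.82  -0.573] yt [-1.   -0.    0.01] q [-0.86  1.02  0.06  0.93  0.59  1.92  2.33] F [-0.1  1.8 -0.7] w 1.001
([598, 370, 160], -90, 55, 180) -> [1, 0, -57] [0.0, -0.1, 0.4] dist 57 deg 0
([520, 270, 200], -90, 55, 180) -> [90, 78, 59] [0.0, 0.0, 0.0] dist 133 deg 0
([470, 120, 200], -90, 55, 180) -> [86, 50, 123] [0.0, 0.0, 0.0] dist 158 deg 0
([448, -40, 150], -90, 55, 180) -> [51, 22, 160] [0.0, 0.0, 0.0] dist 169 deg 0
```

```bash
python3 -m handwheel '[1,0,0,-28,0,0,0, 1,0,0,-45,0,0,0, 1,30,0,-45,0,0,0, 1,60,0,-30,0,0,0, 1,90,40,0,0,0,0]' >/dev/null
python3 - <<'E'
from h import *
c=camera("wrist");save(c,"w4.png",1.2)
st();plan(([470,120,200],-90,55,180),([448,-30,140],-90,55,180))
E
```

```text
t 17.95 grasp [551.6 263.4 198.8] zt [-0.008 -0.825 -0.565] yt [-1.    0.    0.01] q [-0.87  0.78  0.08  1.2   0.59  1.89  2.33] F [-1.1 -4.9 -8.2] w 0.998
([470, 120, 200], -90, 55, 180) -> [81, 82, 118] [0.5, -0.6, 0.6] dist 165 deg 1
([448, -30, 140], -90, 55, 180) -> [37, 22, 157] [0.0, 0.0, 0.0] dist 163 deg 0
```

View pics/w4.png

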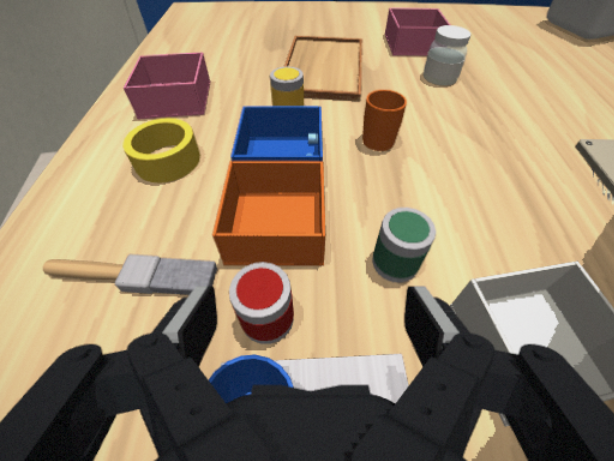

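The wrist view shows the blue cup standing on the shelf (250,380) and plugs in the blue bin (312,140), with nothing spilled. On to the orange cup at (383,118).

```bash
python3 -m handwheel '[1,16,17,24,0,0,0, 1,32,33,48,0,0,0, 1,48,50,72,0,0,0, 1,64,66,95,0,0,0, 1,81,82,118,0,0,0]' >/dev/null
python3 -m handwheel '[1,8,5,32,0,0,0, 1,15,9,64,0,0,0, 1,22,13,96,0,0,0, 1,29,18,127,0,0,0, 1,37,22,157,0,0,0]' >/dev/null
python3 - <<'E'
from h import *
st();c=camera("wrist");W=pts(c);z=W[...,2]
hsv=cv2.cvtColor(c["color"],cv2.COLOR_RGB2HSV);H,S=hsv[...,0],hsv[...,1]
m=(H<20)&(S>150)&(z>.060)&(z<.085)&(W[...,0]<.52)&(W[...,1]<-.05)&(W[...,1]>-.2)&(W[...,0]>.3)
(x,y),r=cv2.minEnclosingCircle((W[m][:,:2]*1000).astype(np.float32));print(m.sum(),x,y,r)
plan(([x,y+65,110],-90,55,180),([x,y,64],-90,55,180))
E
```

```text
t 19.2 grasp [456.2 -21.2 139.1] zt [ 0.002 -0.819 -0.574] yt [-1.   -0.01  0.  ] q [-0.7   0.39  0.14  1.98  0.72  1.44  2.24] F [-0.2 -0.5 -0.1] w 0.999
1539 448.0151672363281 -115.8836898803711 30.370500564575195
([448.0151672363281, -50.883689880371094, 110], -90, 55, 180) -> [-9, 6, 37] [0.2, -0.1, 0.3] dist 39 deg 0
([448.0151672363281, -115.8836898803711, 64], -90, 55, 180) -> [0, 0, 80] [0.0, 0.0, 0.0] dist 80 deg 0
```

```bash
python3 -m handwheel '[1,-8,6,20,0,0,0, 1,-9,6,37,0,0,0, 1,-9,6,65,0,0,0, 1,-9,6,95,0,0,0, 1,-9,6,117,0,0,0]' 
python3 -m handwheel '[1,0,0,0,0,0,0, -0.2,0,0,0,0,0,0, -1,0,0,0,0,0,0, -1,0,0,0,0,0,0, -1,0,0,0,0,0,0]' 40
python3 - <<'E'
from h import *
st();plan(([448,-116,165],-90,55,180),([604,40,165],-90,55,180),([604,40,150],-90,77,180))
E
```

```text
t: 19.88
tcp_pos: [0.4503, -0.1217, 0.0579]
tcp_rot: [0.327, 0.629, -0.625, 0.326]
ft_force: [0.5, 0.5, 0.6]
grip_width: 1.005
t: 20.5
tcp_pos: [0.4508, -0.1198, 0.0588]
tcp_rot: [0.326, 0.63, -0.625, 0.326]
ft_force: [-1.0, 3.2, 6.3]
grip_width: 0.694
t 20.5 grasp [ 450.7 -110.8   65.1] zt [ 0.003 -0.819 -0.574] yt [-1.   -0.01  0.  ] q [-0.6   0.47  0.2   2.1   0.83  1.21  2.18] F [-1.   3.2  6.3] w 0.694
([448, -116, 165], -90, 55, 180) -> [85, 3, -53] [-0.2, 0.0, 0.4] dist 100 deg 0
([604, 40, 165], -90, 55, 180) -> [-89, -156, -128] [0.0, 0.0, 0.0] dist 221 deg 0
([604, 40, 150], -90, 77, 180) -> [-8, 0, 8] [0.0, 22.0, 0.0] dist 11 deg 22
```

```bash
python3 -m handwheel '[-1,25,0,-16,0,0,0, -1,50,1,-32,0,0,0, -1,70,2,-44,0,0,0, -1,85,3,-53,0,0,0, -1,85,3,-53,0,0,0]' >/dev/null
python3 -m handwheel '[-1,-18,-32,-26,0,0,0, -1,-36,-63,-52,0,0,0, -1,-54,-94,-77,0,0,0, -1,-72,-125,-103,0,0,0, -1,-90,-156,-130,0,0,0]' >/dev/null
python3 -m handwheel '[-1,-2,0,2,0,5,0, -1,-4,0,4,0,10,0, -1,-6,0,6,0,16,0, -1,-8,0,8,0,22,0, -1,-8,0,8,0,22,0]' 
python3 - <<'E'
from h import *
st();plan(([604,42,147],-90,77,232))
E
```

```text
t: 22.38
tcp_pos: [0.6016, 0.0315, 0.1437]
tcp_rot: [0.442, 0.557, -0.549, 0.439]
ft_force: [0.0, 0.7, -0.7]
grip_width: 0.695
t 22.38 grasp [601.6  42.2 146.1] zt [ 0.004 -0.975 -0.223] yt [-1.   -0.01  0.01] q [-0.77  0.87  0.24  1.48  0.86  1.72  2.32] F [ 0.   0.7 -0.7] w 0.695
([604, 42, 147], -90, 77, 232) -> [1, -2, 0] [-0.3, 0.0, 52.7] dist 3 deg 53
```

```bash
for i in 1 2 3; do python3 -m handwheel '[-1,0,0,0,0,0,10, -1,0,0,0,0,0,20, -1,0,0,0,0,0,31, -1,0,0,0,0,0,42, -1,0,0,0,0,0,52]' >/dev/null; done
python3 -m handwheel '[-1,0,0,0,0,0,8, -1,0,0,0,0,0,14, -1,0,0,0,0,0,14, -1,0,0,0,0,0,14, -1,0,0,0,0,0,14]' 
python3 - <<'E'
from h import *
st();_,R=cur();print(R.apply([.819,0,-.574]).round(2))
c=camera("wrist");save(c,"w5.png",1)
E
```

```text
t: 24.88
tcp_pos: [0.6027, 0.0308, 0.1471]
tcp_rot: [0.399, 0.5, 0.602, -0.477]
ft_force: [-0.1, -0.3, -1.7]
grip_width: 0.699
t 24.88 grasp [602.7  41.5 149.6] zt [ 0.003 -0.974 -0.226] yt [ 0.98  0.04 -0.18] q [-1.09  1.01  0.74  1.5   0.54  1.52 -0.45] F [-0.1 -0.3 -1.7] w 0.699
[-0.15  0.74 -0.65]
```

View pics/w5.png

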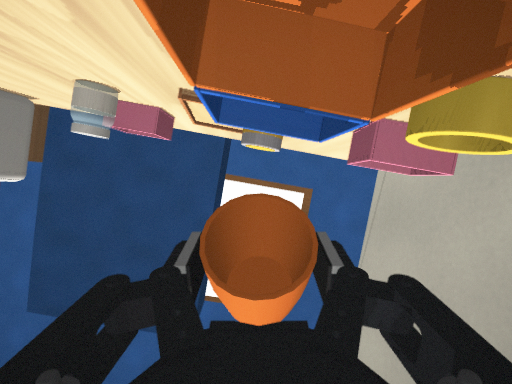

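The orange cup is empty (mouth at 258,250). I'm rolling back and carrying it to the shelf.

```bash
for i in 1 2 3; do python3 -m handwheel '[-1,0,0,0,0,0,-10, -1,0,0,0,0,0,-20, -1,0,0,0,0,0,-31, -1,0,0,0,0,0,-42, -1,0,0,0,0,0,-52]' >/dev/null; done
python3 - <<'E'
from h import *
st();plan(([570,90,200],-90,60,180),([505,240,200],-90,55,180),([503,330,180],-90,55,180),([503,330,106],-90,55,180))
E
```

```text
t 26.8 grasp [602.7  41.3 149.6] zt [ 0.003 -0.974 -0.225] yt [-0.97  0.05 -0.22] q [-0.78  0.87  0.26  1.48  0.84  1.72  2.09] F [ 0.8 -0.4 -1.7] w 0.693
([570, 90, 200], -90, 60, 180) -> [41, 24, -59] [-2.2, -16.9, -13.2] dist 76 deg 22
([505, 240, 200], -90, 55, 180) -> [-76, 65, -130] [0.0, -5.0, 0.0] dist 164 deg 5
([503, 330, 180], -90, 55, 180) -> [-68, 2, -62] [0.0, 0.0, 0.0] dist 92 deg 0
([503, 330, 106], -90, 55, 180) -> [-61, 0, 42] [0.0, 0.0, 0.0] dist 74 deg 0
```

```bash
python3 -m handwheel '[-1,10,6,-15,-1,-5,-4, -1,20,12,-30,-1,-10,-8, -1,31,18,-45,-2,-14,-11, -1,41,24,-59,-2,-17,-13, -1,41,24,-59,-2,-17,-13]' >/dev/null
python3 -m handwheel '[-1,-15,13,-26,0,-1,0, -1,-30,26,-52,0,-2,0, -1,-46,39,-78,0,-3,0, -1,-61,52,-104,0,-4,0, -1,-76,65,-130,0,-5,0]' >/dev/null
python3 -m handwheel '[-1,-17,0,-15,0,0,0, -1,-34,1,-31,0,0,0, -1,-51,1,-46,0,0,0, -1,-68,2,-62,0,0,0, -1,-68,2,-62,0,0,0]' >/dev/null
python3 - <<'E'
from h import *
st();plan(([503,330,112],-90,55,180),([503,330,105],-90,55,180))
E
```

```text
t 28.68 grasp [501.3 332.3 177.7] zt [ 0.007 -0.818 -0.575] yt [-1.   -0.   -0.01] q [-0.96  0.82  0.05  1.17  0.53  1.93  2.21] F [-0.5  0.4 -1.5] w 0.697
([503, 330, 112], -90, 55, 180) -> [-52, -1, 40] [-0.4, 0.1, -0.3] dist 66 deg 1
([503, 330, 105], -90, 55, 180) -> [-6, 0, 4] [0.0, 0.0, 0.0] dist 7 deg 0
```

```bash
python3 -m handwheel '[-1,-15,0,11,0,0,0, -1,-30,-1,22,0,0,0, -1,-44,-1,33,0,0,0, -1,-52,-1,40,0,0,0, -1,-52,-1,40,0,0,0]' 
python3 -m handwheel '[-1,-3,0,2,0,0,0, -1,-5,0,3,0,0,0, -1,-7,0,5,0,0,0, -1,-7,0,5,0,0,0, -1,-7,0,5,0,0,0]' 
python3 - <<'E'
from h import *
st()
E
```

```text
t: 29.3
tcp_pos: [0.504, 0.3175, 0.106]
tcp_rot: [-0.323, -0.626, 0.629, -0.329]
ft_force: [-0.1, 0.1, -0.6]
grip_width: 0.697
t: 29.92
tcp_pos: [0.5045, 0.3181, 0.0988]
tcp_rot: [-0.322, -0.626, 0.629, -0.329]
ft_force: [-0.1, 0.5, 3.3]
grip_width: 0.696
t 29.93 grasp [504.4 327.1 105.1] zt [ 0.006 -0.818 -0.575] yt [-1.   -0.   -0.01] q [-0.95  0.9   0.05  1.2   0.52  1.84  2.15] F [-0.1  0.5  3.3] w 0.696
```

```bash
python3 -m handwheel '[0.6,0,0,0,0,0,0, 0.9,0,0,0,0,0,0, 1,0,0,0,0,0,0, 1,0,0,-15,0,0,0, 1,0,0,-45,0,0,0]' 
python3 -m handwheel '[1,0,0,-30,0,0,0, 1,0,0,-50,0,0,0, 1,30,0,-50,0,0,0, 1,60,0,-50,0,0,0, 1,80,0,-40,0,0,0]' 
python3 - <<'E'
from h import *
st();plan(([530,270,260],-90,10,216),([600,200,260],-90,0,268),([605,190,250],-90,0,320),([605,190,220],-90,0,360))
c=camera("wrist");save(c,"w6.png",1.2)
E
```

```text
t: 30.55
tcp_pos: [0.5041, 0.3541, 0.1242]
tcp_rot: [-0.324, -0.625, 0.629, -0.329]
ft_force: [-0.2, -0.4, 0.1]
grip_width: 1.0
t: 31.18
tcp_pos: [0.5033, 0.3413, 0.214]
tcp_rot: [-0.322, -0.626, 0.629, -0.329]
ft_force: [0.2, -0.2, 0.3]
grip_width: 1.0
t 31.18 grasp [503.2 350.3 220.3] zt [ 0.007 -0.817 -0.576] yt [-1.   -0.   -0.01] q [-0.99  0.82  0.08  1.08  0.53  2.01  2.26] F [ 0.2 -0.2  0.3] w 1.0
([530, 270, 260], -90, 10, 216) -> [71, -27, 40] [-14.6, -43.1, 33.8] dist 86 deg 57
([600, 200, 260], -90, 0, 268) -> [13, -96, 12] [-9.1, -4.9, 51.9] dist 98 deg 53
([605, 190, 250], -90, 0, 320) -> [-5, -10, 10] [0.0, 0.0, 52.0] dist 15 deg 52
([605, 190, 220], -90, 0, 360) -> [0, 0, 30] [0.0, 0.0, 40.0] dist 30 deg 40
```

View pics/w6.png

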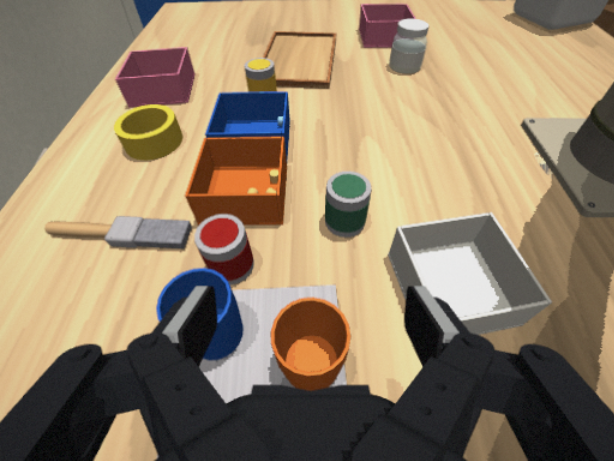

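Both cups stand on the shelf, blue at (200,310) and orange at (310,340). Three orange plugs are in the orange bin around (262,188). I'm checking the blue cup's margin to the shelf edge numerically, plus the tin positions.

```bash
cat >> h.py <<'E'
def circ(W,x,y,zlo,zhi,rad=60):
    x/=1000;y/=1000
    m=(W[...,2]>zlo)&(W[...,2]<zhi)&(np.hypot(W[...,0]-x,W[...,1]-y)<rad/1000)
    if m.sum()<10: return None
    (a,b),r=cv2.minEnclosingCircle((W[m][:,:2]*1000).astype(np.float32));return round(a),round(b),round(r,1),int(m.sum())
E
python3 - <<'E'
from h import *
c=camera("wrist");W=pts(c)
for n,x,y in(("red",605,191),("green",458,121)): print(n,circ(W,x,y,.064,.08))
print("yellow",circ(W,602,-202,.060,.082))
print("blue cup",circ(W,598,290,.105,.125),"orange",circ(W,504,327,.105,.125))
S=pts(dict(np.load("pics/scene0.npz")));m=(abs(S[...,2]-.04)<.005)&(S[...,0]>.45)&(S[...,0]<.66)&(S[...,1]>.23)&(S[...,1]<.52)
for y in(.26,.29,.33,.37,.41,.45):
    k=m&(abs(S[...,1]-y)<.008);print(y,(np.percentile(S[k][:,0],[1,99])*1000).round())
E
```

```text
red (605, 191, 28.7, 1192)
green (456, 121, 28.3, 869)
yellow (601, -201, 28.6, 329)
blue cup (597, 293, 30.3, 800) orange (504, 321, 30.2, 1055)
0.26 [479. 633.]
0.29 [477. 633.]
0.33 [474. 629.]
0.37 [471. 630.]
0.41 [467. 627.]
0.45 [467. 625.]
```

```bash
python3 -m handwheel '[1,40,-10,0,-2,-8,6, 1,60,-16,20,-5,-16,12, 1,71,-27,40,-8,-24,18, 1,71,-27,40,-11,-32,25, 1,71,-27,40,-13,-40,31]' >/dev/null
python3 - <<'E'
from h import *
st();plan(([600,200,260],-90,0,268),([605,191,250],-90,0,320),([605,191,200],-90,0,360))
E
```

```text
t 31.9 grasp [530.5 270.7 258.6] zt [-0.01  -0.227 -0.974] yt [-0.84  0.54 -0.12] q [-0.73  0.35  0.11  1.44  0.14  1.5   1.91] F [-0.6  1.1 -0.2] w 0.997
([600, 200, 260], -90, 0, 268) -> [17, -95, 14] [-11.6, -7.2, 54.4] dist 98 deg 56
([605, 191, 250], -90, 0, 320) -> [-5, -9, 10] [0.0, 0.0, 52.0] dist 14 deg 52
([605, 191, 200], -90, 0, 360) -> [0, 0, 50] [0.0, 0.0, 40.0] dist 50 deg 40
```

```bash
python3 -m handwheel '[1,4,-19,3,-2,-1,10, 1,7,-38,6,-4,-3,20, 1,11,-57,9,-7,-4,30, 1,15,-76,12,-9,-6,40, 1,17,-95,14,-11,-7,51]' >/dev/null
python3 -m handwheel '[1,-5,-9,10,0,0,10, 1,-5,-9,10,0,0,20, 1,-5,-9,10,0,0,31, 1,-5,-9,10,0,0,42, 1,-5,-9,10,0,0,52]' >/dev/null
python3 - <<'E'
from h import *
c=camera("wrist");W=pts(c);print("red",circ(W,605,191,.064,.08))
st();plan(([605,191,150],-90,0,360),([605,191,46],-90,0,360))
E
```

```text
red (605, 191, 27.9, 1770)
t 33.2 grasp [605.9 192.8 249.4] zt [-0.008 -0.016 -1.   ] yt [ 0.73  0.69 -0.02] q [-0.69  0.38  0.41  1.44 -0.14  1.37  0.48] F [ 0.3 -0.3 -0. ] w 1.004
([605, 191, 150], -90, 0, 360) -> [0, 0, 99] [-0.8, 0.7, 43.3] dist 99 deg 43
([605, 191, 46], -90, 0, 360) -> [0, 0, 104] [0.0, 0.0, 0.0] dist 104 deg 0
```

```bash
python3 -m handwheel '[1,0,0,25,0,0,9, 1,0,0,50,-1,0,18, 1,0,0,75,-1,0,27, 1,0,0,99,-1,1,36, 1,0,0,99,-1,1,43]' >/dev/null
python3 -m handwheel '[1,0,0,30,0,0,0, 1,0,0,60,0,0,0, 1,0,0,85,0,0,0, 1,0,0,100,0,0,0, 1,0,0,104,0,0,0]' 
python3 -m handwheel '[1,0,0,0,0,0,0, -0.2,0,0,0,0,0,0, -1,0,0,0,0,0,0, -1,0,0,0,0,0,0, -1,0,0,0,0,0,0]' 50
python3 - <<'E'
from h import *
st();plan(([605,191,170],-90,0,360),([610,0,170],-90,0,360),([590,-200,180],-90,0,360),([525,-438,150],-90,0,360),([525,-438,56],-90,0,360))
E
```

```text
t: 34.45
tcp_pos: [0.6051, 0.1911, 0.0352]
tcp_rot: [-0.002, 0.699, 0.715, 0.003]
ft_force: [0.1, 0.8, 0.3]
grip_width: 0.997
t: 35.08
tcp_pos: [0.6061, 0.1913, 0.0371]
tcp_rot: [-0.002, 0.7, 0.714, 0.004]
ft_force: [-0.2, -0.4, 6.6]
grip_width: 0.646
t 35.08 grasp [606.  191.2  48.1] zt [ 0.003  0.008 -1.   ] yt [1.   0.02 0.  ] q [-0.73  0.57  0.47  1.66 -0.3   0.98 -0.14] F [-0.2 -0.4  6.6] w 0.646
([605, 191, 170], -90, 0, 360) -> [1, -1, -122] [0.2, -0.5, 1.1] dist 122 deg 1
([610, 0, 170], -90, 0, 360) -> [-191, 5, 0] [0.0, 0.0, 0.0] dist 191 deg 0
([590, -200, 180], -90, 0, 360) -> [-200, -20, -10] [0.0, 0.0, 0.0] dist 201 deg 0
([525, -438, 150], -90, 0, 360) -> [-238, -65, 30] [0.0, 0.0, 0.0] dist 249 deg 0
([525, -438, 56], -90, 0, 360) -> [0, 0, 94] [0.0, 0.0, 0.0] dist 94 deg 0
```

```bash
python3 -m handwheel '[-1,0,0,-30,0,0,0, -1,0,0,-60,0,0,0, -1,0,0,-90,0,0,1, -1,0,0,-122,0,0,1, -1,0,0,-122,0,0,1]' 
python3 -m handwheel '[-1,-38,1,0,0,0,0, -1,-76,2,0,0,0,0, -1,-114,3,0,0,0,0, -1,-152,4,0,0,0,0, -1,-191,5,0,0,0,0]' >/dev/null
python3 -m handwheel '[-1,-40,-4,-2,0,0,0, -1,-80,-8,-4,0,0,0, -1,-120,-12,-6,0,0,0, -1,-160,-16,-8,0,0,0, -1,-200,-20,-10,0,0,0]' >/dev/null
python3 -m handwheel '[-1,-48,-13,0,0,0,0, -1,-96,-26,5,0,0,0, -1,-144,-39,10,0,0,0, -1,-192,-52,20,0,0,0, -1,-238,-65,30,0,0,0]' >/dev/null
python3 - <<'E'
from h import *
st();plan(([525,-441,60],-90,0,360),([525,-441,56],-90,0,360))
c=camera("wrist");W=pts(c);m=(abs(W[...,2]-.016)<.003)
print(m.sum());P=W[m];P=P[(abs(P[:,0]-.53)<.12)&(P[:,1]<-.2)&(P[:,1]>-.55)]
print(cv2.minAreaRect((P[:,:2]*1000).astype(np.float32)),"red",)
E
```

```text
t: 35.7
tcp_pos: [0.6064, 0.1904, 0.1604]
tcp_rot: [-0.001, 0.706, 0.708, 0.005]
ft_force: [0.1, 0.3, -2.2]
grip_width: 0.642
t 37.58 grasp [ 525.7 -440.   142.3] zt [ 0.001  0.008 -1.   ] yt [1. 0. 0.] q [ 0.18  0.62  0.66  1.44 -0.39  1.23  0.89] F [ 0.4 -0.3 -1. ] w 0.642
([525, -441, 60], -90, 0, 360) -> [-2, -1, 82] [0.0, -0.5, 0.1] dist 82 deg 0
([525, -441, 56], -90, 0, 360) -> [0, 0, 4] [0.0, 0.0, 0.0] dist 4 deg 0
4960
((531.689208984375, -381.8761291503906), (225.5828399658203, 161.31504821777344), 84.09243774414062) red
```

```bash
python3 -m handwheel '[-1,0,0,25,0,0,0, -1,-1,0,50,0,0,0, -1,-2,0,70,0,0,0, -1,-2,0,82,0,0,0, -1,-2,0,84,0,0,0]' 
python3 -m handwheel '[-1,0,0,2,0,0,0, -1,0,0,2,0,0,0, 0.6,0,0,2,0,0,0, 1,0,0,2,0,0,0, 1,0,0,2,0,0,0]' 
python3 -m handwheel '[1,0,0,0,0,0,0, 1,0,0,-40,0,0,0, 1,0,0,-80,0,0,0, 1,0,0,-110,0,0,0, 1,0,0,-110,0,0,0]' >/dev/null
python3 - <<'E'
from h import *
st();c=camera("wrist");W=pts(c);print("red",circ(W,525,-441,.072,.09))
c=camera("side");W=pts(c);print("yellow",circ(W,601,-201,.06,.085),"green",circ(W,456,121,.064,.085))
plan(([601,-201,170],-90,0,360),([601,-201,46],-90,0,360))
E
```

```text
t: 38.25
tcp_pos: [0.5267, -0.4399, 0.0485]
tcp_rot: [-0.002, 0.706, 0.708, 0.003]
ft_force: [-0.5, -0.1, -1.8]
grip_width: 0.642
t: 38.88
tcp_pos: [0.5271, -0.4404, 0.0477]
tcp_rot: [-0.002, 0.706, 0.708, 0.003]
ft_force: [0.1, -0.0, 1.0]
grip_width: 0.998
t 39.5 grasp [ 527.5 -442.2  171.2] zt [ 0.006  0.005 -1.   ] yt [1.   0.   0.01] q [ 0.18  0.59  0.68  1.4  -0.38  1.27  0.89] F [-0.1  0.3 -0.9] w 1.001
red (526, -440, 28.0, 3214)
yellow (597, -202, 29.3, 195) green (457, 121, 31.0, 135)
([601, -201, 170], -90, 0, 360) -> [240, 75, 0] [0.1, -0.4, 0.1] dist 251 deg 0
([601, -201, 46], -90, 0, 360) -> [0, 0, 124] [0.0, 0.0, 0.0] dist 124 deg 0
```

```bash
python3 -m handwheel '[1,48,15,0,0,0,0, 1,96,30,0,0,0,0, 1,144,45,0,0,0,0, 1,192,60,0,0,0,0, 1,240,75,0,0,0,0]' >/dev/null
python3 - <<'E'
from h import *
c=camera("wrist");W=pts(c);print("yellow",circ(W,601,-201,.064,.08))
st();plan(([601,-201,46],-90,0,360))
E
```

```text
yellow (600, -203, 28.0, 3020)
t 40.27 grasp [ 604.  -190.3  168.4] zt [ 0.001  0.012 -1.   ] yt [1.   0.01 0.  ] q [-0.25  0.46  0.65  1.57 -0.3   1.21  0.47] F [ 3.4  5.9 -0.2] w 1.0
([601, -201, 46], -90, 0, 360) -> [-12, -3, 122] [0.1, -0.7, 0.6] dist 123 deg 1
```

```bash
python3 -m handwheel '[1,0,0,15,0,0,0, 1,0,0,30,0,0,0, 1,0,0,40,0,0,0, 1,0,0,40,0,0,0, 1,0,0,40,0,0,0]' >/dev/null
python3 - <<'E'
from h import *
st();plan(([600,-203,46],-90,0,360))
E
```

```text
t 40.9 grasp [ 601.2 -201.3  130.5] zt [ 0.002  0.007 -1.   ] yt [1. 0. 0.] q [-0.23  0.5   0.64  1.61 -0.33  1.14  0.49] F [-1.2 -0.  -0. ] w 1.003
([600, -203, 46], -90, 0, 360) -> [-2, -1, 85] [0.1, -0.4, 0.1] dist 85 deg 0
```

```bash
python3 -m handwheel '[1,-2,-1,30,0,0,0, 1,-2,-1,55,0,0,0, 1,-2,-1,75,0,0,0, 1,-2,-1,85,0,0,0, 1,-2,-1,85,0,0,0]' >/dev/null 
python3 -m handwheel '[1,0,0,0,0,0,0, -0.2,0,0,0,0,0,0, -1,0,0,0,0,0,0, -1,0,0,0,0,0,0, -1,0,0,0,0,0,0]' 50
python3 -m handwheel '[-1,0,0,-30,0,0,0, -1,0,0,-60,0,0,0, -1,0,0,-90,0,0,0, -1,0,0,-122,0,0,0, -1,0,0,-122,0,0,0]' >/dev/null
python3 - <<'E'
from h import *
st();plan(([532,-365,150],-90,0,360),([532,-365,58],-90,0,360))
E
```

```text
t: 42.15
tcp_pos: [0.601, -0.2021, 0.0351]
tcp_rot: [-0.001, 0.706, 0.708, 0.004]
ft_force: [-0.7, 1.2, 6.5]
grip_width: 0.646
t 42.77 grasp [ 601.1 -203.4  169.3] zt [ 0.006  0.007 -1.   ] yt [1.   0.   0.01] q [-0.24  0.46  0.66  1.57 -0.3   1.21  0.48] F [-0.1 -0.6 -3.8] w 0.649
([532, -365, 150], -90, 0, 360) -> [-162, -70, 18] [0.3, -0.4, 0.1] dist 177 deg 1
([532, -365, 58], -90, 0, 360) -> [0, 0, 92] [0.0, 0.0, 0.0] dist 92 deg 0
```

```bash
python3 -m handwheel '[-1,-40,-18,0,0,0,0, -1,-80,-35,5,0,0,0, -1,-120,-52,10,0,0,0, -1,-162,-70,18,0,0,0, -1,-162,-70,18,0,0,0]' >/dev/null
python3 -m handwheel '[-1,0,0,25,0,0,0, -1,0,0,50,0,0,0, -1,0,0,75,0,0,0, -1,0,0,90,0,0,0, -1,0,0,92,0,0,0]' 
python3 - <<'E'
from h import *
st();plan(([532,-365,55],-90,0,360))
E
```

```text
t: 44.02
tcp_pos: [0.5306, -0.3636, 0.0439]
tcp_rot: [-0.002, 0.706, 0.708, 0.003]
ft_force: [-0.5, -0.6, -1.4]
grip_width: 0.644
t 44.02 grasp [ 530.6 -363.6   54.9] zt [ 0.001  0.008 -1.   ] yt [1. 0. 0.] q [ 0.07  0.62  0.63  1.63 -0.42  1.03  0.83] F [-0.5 -0.6 -1.4] w 0.644
([532, -365, 55], -90, 0, 360) -> [-1, 1, 0] [0.0, -0.5, 0.2] dist 2 deg 0
```

```bash
python3 -m handwheel '[0.2,0,0,0,0,0,0, 1,0,0,0,0,0,0, 1,0,0,-30,0,0,0, 1,0,0,-80,0,0,0, 1,0,0,-130,0,0,0]' >/dev/null
python3 - <<'E'
from h import *
c=camera("wrist");W=pts(c);print("yellow",circ(W,532,-365,.072,.09),"red",circ(W,526,-440,.072,.09))
st();plan(([500,-110,190],-45,0,360),([456,121,180],0,0,360),([456,121,46],0,0,360))
E
```

```text
yellow (530, -382, 44.1, 3237) red (527, -423, 44.4, 2606)
t 44.7 grasp [ 532.4 -367.5  195.6] zt [ 0.011  0.002 -1.   ] yt [1.   0.   0.01] q [ 0.02  0.48  0.71  1.51 -0.33  1.27  0.77] F [ 2.1 -2.6  6.1] w 1.001
([500, -110, 190], -45, 0, 360) -> [258, -32, 6] [0.6, 0.1, -44.9] dist 260 deg 45
([456, 121, 180], 0, 0, 360) -> [194, 132, 10] [0.0, 0.0, -45.0] dist 235 deg 45
([456, 121, 46], 0, 0, 360) -> [0, 0, 134] [0.0, 0.0, 0.0] dist 134 deg 0
```

```bash
python3 -m handwheel '[1,51,-6,1,0,0,-9, 1,103,-13,2,0,0,-18, 1,155,-19,4,0,0,-27, 1,206,-26,5,0,0,-36, 1,258,-32,6,0,0,-45]' >/dev/null
python3 -m handwheel '[1,39,26,2,0,0,-9, 1,78,53,4,0,0,-18, 1,116,79,6,0,0,-27, 1,155,106,8,0,0,-36, 1,194,132,10,0,0,-45]' >/dev/null
python3 -m handwheel '[1,0,0,10,0,0,0, 1,0,0,20,0,0,0, 1,0,0,20,0,0,0, 1,0,0,20,0,0,0, 1,0,0,20,0,0,0]' >/dev/null
python3 - <<'E'
from h import *
c=camera("wrist");W=pts(c);print("green",circ(W,456,121,.064,.08))
c=camera("scene");W=pts(c);print("tray tins",circ(W,526,-440,.072,.09,40),circ(W,532,-365,.072,.09,40))
st();plan(([456,121,46],0,0,360))
E
```

```text
green (457, 120, 28.0, 3412)
tray tins (526, -439, 27.9, 255) (530, -366, 29.5, 256)
t 46.67 grasp [453.7 123.2 153.5] zt [ 0.003  0.007 -1.   ] yt [-0.    1.    0.01] q [-0.6   0.06  0.25  1.99 -0.03  1.08  1.24] F [ 0.2  0.  -0. ] w 0.999
([456, 121, 46], 0, 0, 360) -> [-2, -3, 107] [0.4, 0.1, 0.1] dist 108 deg 0
```

```bash
python3 -m handwheel '[1,-3,-3,30,0,0,0, 1,-3,-3,60,0,0,0, 1,-3,-3,85,0,0,0, 1,-3,-3,103,0,0,0, 1,-3,-3,107,0,0,0]' >/dev/null 
python3 -m handwheel '[1,0,0,0,0,0,0, -0.2,0,0,0,0,0,0, -1,0,0,0,0,0,0, -1,0,0,0,0,0,0, -1,0,0,0,0,0,0]' 50
python3 -m handwheel '[-1,0,0,-30,0,0,0, -1,0,0,-60,0,0,0, -1,0,0,-90,0,0,0, -1,0,0,-130,0,0,0, -1,0,0,-130,0,0,0]' >/dev/null
python3 - <<'E'
from h import *
st();plan(([500,-110,190],-45,0,360),([538,-292,180],-90,0,360),([538,-292,56],-90,0,360))
E
```

```text
t: 47.92
tcp_pos: [0.4573, 0.1213, 0.0362]
tcp_rot: [0.002, -0.001, 1.0, 0.004]
ft_force: [-2.3, -0.4, 6.6]
grip_width: 0.646
t 48.55 grasp [457.9 120.7 179.1] zt [ 0.007  0.01  -1.   ] yt [-0.    1.    0.01] q [-0.6   0.04  0.26  1.96 -0.02  1.13  1.24] F [-0.1  0.6 -3.2] w 0.644
([500, -110, 190], -45, 0, 360) -> [-42, -231, -13] [0.7, 0.2, 45.1] dist 235 deg 45
([538, -292, 180], -90, 0, 360) -> [-156, -102, 10] [0.0, 0.0, 45.0] dist 186 deg 45
([538, -292, 56], -90, 0, 360) -> [0, 0, 124] [0.0, 0.0, 0.0] dist 124 deg 0
```

```bash
python3 -m handwheel '[-1,-8,-46,-3,0,0,9, -1,-17,-92,-5,0,0,18, -1,-25,-139,-8,0,0,27, -1,-34,-185,-10,0,0,36, -1,-42,-231,-13,0,0,45]' >/dev/null
python3 -m handwheel '[-1,-31,-20,2,0,0,9, -1,-62,-41,4,0,0,18, -1,-94,-61,6,0,0,27, -1,-125,-82,8,0,0,36, -1,-156,-102,10,0,0,45]' >/dev/null
python3 -m handwheel '[-1,0,0,25,0,0,0, -1,0,0,50,0,0,0, -1,0,0,75,0,0,0, -1,0,0,95,0,0,0, -1,0,0,95,0,0,0]' >/dev/null
python3 - <<'E'
from h import *
st();plan(([539,-292,57],-90,0,360))
E
```

```text
t 50.42 grasp [ 536.8 -291.8   79.5] zt [-0.001  0.008 -1.   ] yt [ 1.  0. -0.] q [-0.08  0.52  0.65  1.71 -0.37  1.04  0.7 ] F [-0.4 -0.7 -2.1] w 0.642
([539, -292, 57], -90, 0, 360) -> [-1, 2, 23] [-0.1, -0.5, 0.1] dist 23 deg 0
```

```bash
python3 -m handwheel '[-1,0,2,12,0,0,0, -1,0,2,20,0,0,0, -1,0,2,24,0,0,0, -1,0,2,24,0,0,0, -1,0,2,24,0,0,0]' 
python3 -m handwheel '[0.2,0,0,0,0,0,0, 1,0,0,0,0,0,0, 1,0,0,-10,0,0,0, 1,0,0,-60,0,0,0, 1,0,0,-120,0,0,0]' 
python3 -m handwheel '[1,60,0,-40,0,0,0, 1,120,0,-60,0,0,0, 1,180,0,-60,0,0,0, 1,180,0,-60,0,0,0, 1,180,0,-60,0,0,0]' 
python3 - <<'E'
from h import *
st();c=camera("scene");W=pts(c)
print("tray",[circ(W,*p,.072,.09,38) for p in((526,-440),(530,-366),(539,-292))])
print("cups",circ(W,597,293,.105,.125,40),circ(W,504,321,.105,.125,40))
a=c["color"][80:330,130:370,::-1];cv2.imwrite("pics/f1.png",cv2.resize(a,None,fx=2.4,fy=2.4,interpolation=cv2.INTER_CUBIC))
w=camera("wrist");save(w,"f2.png",1.2)
E
```

```text
t: 51.05
tcp_pos: [0.5401, -0.2923, 0.0468]
tcp_rot: [-0.002, 0.706, 0.708, 0.003]
ft_force: [-0.1, -0.2, -3.1]
grip_width: 0.644
t: 51.68
tcp_pos: [0.5392, -0.2929, 0.168]
tcp_rot: [-0.002, 0.706, 0.708, 0.003]
ft_force: [1.3, -0.1, -0.3]
grip_width: 0.999
t: 52.3
tcp_pos: [0.5392, -0.1134, 0.2285]
tcp_rot: [-0.001, 0.706, 0.708, 0.004]
ft_force: [-0.8, -0.5, -0.8]
grip_width: 0.999
t 52.3 grasp [ 539.2 -113.5  239.5] zt [ 0.003  0.007 -1.   ] yt [1. 0. 0.] q [-0.47  0.19  0.68  1.71 -0.13  1.28  0.25] F [-0.8 -0.5 -0.8] w 0.999
tray [(527, -438, 29.3, 255), (530, -366, 29.6, 255), (538, -294, 30.0, 238)]
cups (596, 289, 33.8, 83) (503, 320, 35.7, 88)
```

View pics/f1.png

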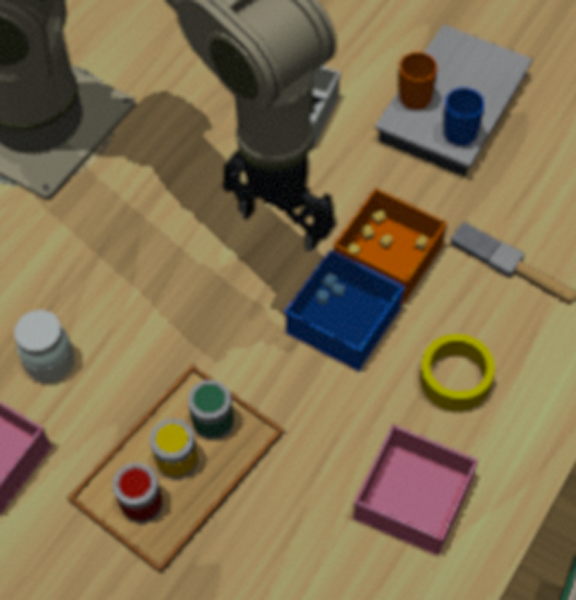

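View pics/f2.png

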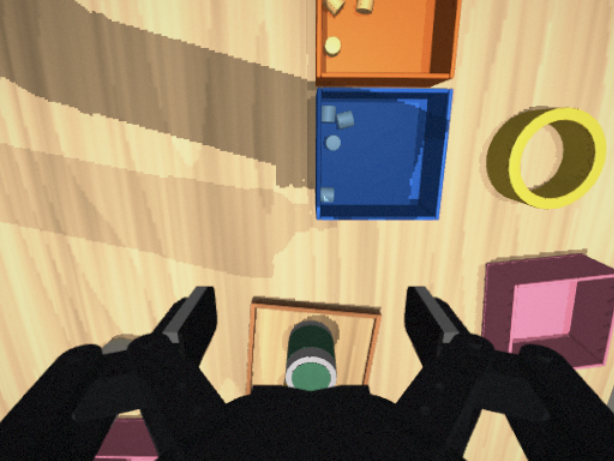

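The scene and wrist views agree:
- Three tins stand in the tray, at (138,490), (174,447) and (211,407).
- Both cups are on the shelf, at (417,80) and (463,115).
- Five plugs are in the orange bin and four in the blue bin.
- No strays are in view, and the bystanders haven't been touched.

I'm handing in the job.

```bash
python3 -c "
from plant import *
print(close_job())"
```

```text
the job is handed in; nothing more can be done
None
```

The job is handed in. I tipped the blue cup into the blue bin and the orange cup into the orange bin, and stood both cups upright on the shelf. I then stood the red, yellow and green tins on the tray floor.

- **Plugs:** my last pictures showed four blue and five orange plugs in their own bins. I saw no stray plugs in any view and picked none up. Part of the bench was hidden by the arm in the final scene view.
- **Cups and shelf:** wrist pictures taken while pouring showed both cups empty. The foot of the orange cup is only about 2–3 mm inside the shelf's left edge.
- **Tins:** all three stand inside the tray rim, about 72 mm apart. I released the red tin about 2–3 mm above the tray floor, and it stayed upright.
- **Bystanders:** I did not touch the brush, tape, filler jar or look-alike bins.
- **Limits:** the clock read about 52 s of the 200 s allowed. The wrist force stayed under 11 N in every reading I took.

One check disagreed: near the tray, one wrist measurement merged two neighbouring tins into one circle. The scene camera then measured them separately and correctly.

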